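# Wipe the sawn-off ends out of the mitre box

## Robot

A 7-joint arm with a two-finger parallel gripper is mounted at the origin on a cart in front of the work surface, level with it; the furniture and walls round the work are solid. World frame = base frame: x ahead of the robot, y to its left, z up, the work surface at z = 0. Lengths are in m, angles in rad, forces in N, time in s.
With the tool pointing down it reaches from about 0.425 to 0.925 m from the base axis. Payload 6.8 kg.
Tool frame: the origin (TCP) lies midway between the tips of the shut fingers; the grasp point (between the pads) lies 19 mm behind it (bot.hold_point_z is the distance from the TCP to the grasp point, in m); z points along the fingers, y is the line along which they close (so a half turn about z gives the same grasp; the last joint's range is limited). The gripper opens to 85 mm and grips with 20 to 120 N. Pads are 22 mm wide; open, the fingers measure 114 mm over their backs; the gripper's body (76 mm by 85 mm) begins 54 mm behind the grasp point. The pads swing forward as they close: fully open they stand 13 mm farther back than shut.
Start: joints at [1.001, 0.477, 0.022, 1.555, -0.011, 1.109, -0.083], TCP at [0.301, -0.604, 0.231] pointing down, gripper open.
Joint ranges: [-2.96, 2.96], [-0.34, 2.1], [-1.41, 1.46], [0.24, 2.44], [-1.37, 4.51], [0.17, 1.92], [-2.96, 2.96]. Speed limits (rad/s): [2.39, 2.39, 3.14, 3.14, 3.14, 3.14, 3.14].

## Interface

Orientations are given as a unit quaternion [w, x, y, z].
In Python, from station import bot gives the robot as it stands. The module is installed in compiled form; this text tells all that it offers.
- The arm moves only by the tool step_arm, never from a script. Its argument "increments" is a list that holds one entry, the list of rows, each a list of 7 numbers: the opening, from -1 (shut) to 1 (fully open), then the shift along the tool's x, y, z in mm, then the turn, a rotation vector about the tool's x, y, z in degrees. In form: [[[grip, x, y, z, ax, ay, az], ...]]. A call has 1 to 10 rows; each row is the pose to reach, as a shift and turn from the pose commanded when the call began, along the tool's axes at that moment; what a row does not reach only later rows make up. A row lasts 1/12 s, in which the tool goes at most 41.7 mm and 7.16 degrees, less where a joint would pass 70% of its speed; a pose out of reach is approached as far as the arm can. A call with a gripper value outside its range is refused whole. The fingers move at their own pace and stop on an object; "force" is the grip in N (left out, the last holds). Time passes only in rows, so rows that repeat a pose let the fingers close. It gives the time, the measured TCP pose, the force, the opening and the grip force at its end, in the units of the state.
- bot.get_obs(): the state, without advancing time (a new reading comes with each control period).
- bot.read_camera(name): name is "side" or "top"; returns a dict with "image" (400x640x3 uint8, red, green, blue), "camera_matrix" (3x3 intrinsics, pixels), "R" (3x3) and "t" (3): a world point X has camera coordinates R X + t. Camera axes: x right, y down, z forward; pixel columns grow to the right and rows downward; lengths in m; the calibration is good to about 2 mm. A picture is of the moment at which its call begins. There is no depth.
- bot.hand_in(): hands the job in; it is judged then, once.
The state is a dict: "t": time; "q": joint angles; "joint_vel": joint speeds; "joint_torque": joint torques, N m; "eef_pos": TCP position; "tool_rot": TCP orientation; "contact_force": force on the tool from outside, world axes, zero at the start; "torque": the same for the moment, N m; "gripper_width": opening from 0.0 (shut) to 1.0 (fully open); "grasp_force": force on a finger pad.
Only numpy, scipy, OpenCV 4.12 (cv2) and the standard library are available. Lean on these libraries where they do the work, as an engineer would, in place of code of your own. Each camera call takes 0.05 s, during which the arm holds its last target. There are 200 camera calls.

## Task

Clear the three sawn-off batten ends out of the mitre box with the wooden scraper block. Take the scraper out of its stand by its two ends, stand it upright on a free spot of the bench and let go, then take it again across its rib, stand it on the mitre box's floor behind all three pieces, with its foot towards the metal tray, and wipe them along the channel, over the edge and into the tray, without the gripper touching them. Finally stand the scraper upright on a free spot of the bench again and let go; leave the block plane and the wax tin where they are.

Things in the scene. Friction and masses are not known exactly. Their poses are not given: they have to be found in the camera images.
- mitre_box: Wooden mitre box, screwed down, 260 long, 114 wide, 78 mm high, ends open. Origin: centre of its underside, at bench height. Own y runs along the channel (tray at the -y end), x across. Channel 86 mm wide between 14 mm fences; its floor is 28 mm and the fences' tops 78 mm above the bench; the floor ends at y = -130 mm.
- tray: Open sheet metal tray, fixed, 120 mm (own x) by 130 mm (own y), close against the -y end of the mitre box and turned as it is. Origin: centre of its underside at bench height. Floor 6 mm thick; side next to the mitre box 12 mm high, other three sides 26 mm.
- stand: Dark wooden stand for the scraper, fixed, 92 mm (own x) by 66 mm (own y). Origin: centre of its underside, at bench height. Base 8 mm thick with low lips (to 14 mm); a back, 56 mm long in x and 60 mm high, stands along its +y side, 2 mm behind the scraper's rib.
- scraper: Loose L-shaped scraper block of light wood, 0.15 kg. Origin: centre of its underside. Foot 68 (own x) x 46 (own y) x 20 mm high, steel edge on its leading face at y = -23 mm; above it an upright rib, 68 mm long in x, 20 mm thick (y = +3 to +23 mm, flush with the back), up to z = 54 mm. Starts upright on the stand's 8 mm base, rib against its back: only the rib's ends can be taken.
- offcut_end_1: Loose mitred end of a light wood batten, 54 x 22 mm, 12 mm high. Its origin lies at the middle of it. It starts lying loose on the floor of the mitre box, long side roughly across the channel.
- offcut_end_2: Loose mitred end of a light wood batten, 48 x 18 mm, 14 mm high. Its origin lies at the middle of it. It starts lying loose on the floor of the mitre box, long side roughly across the channel.
- offcut_end_3: Loose mitred end of a light wood batten, 44 x 28 mm, 10 mm high. Its origin lies at the middle of it. It starts lying loose on the floor of the mitre box, long side roughly across the channel.
- block_plane: Bystander: block plane, 50 x 160 x 52 mm, standing on the thin (3.4 mm) hardboard sheet on the robot's side of the mitre box. Origin: centre of its underside, long axis y.
- wax_tin: Bystander: round tin of paste wax, 74 mm across, 34 mm high, beyond the tray and the stand. Origin: centre of its underside.

How it is judged:
By the outcome, as a careful person would: the job done as asked, in the order asked, and still so for the second after the job is handed in, with the robot touching nothing.
It also fails if it takes over 58 s, if anything falls off the work surface, if the arm or the gripper's body presses on something with over 40 N, if the wrist force passes 120 N, or if a joint passes its speed limit or range.

## Working session

There is one attempt and no reset: what is moved stays moved. The work goes in short steps, Python scripts to look and compute and a tool call to move; the robot and the scene stay as the last step left them, time stands still between calls to the robot, and variables do not carry over. Pictures are saved under pics/ and viewed, at most 10 in all, crops included, and the job is handed in when it is done.

Besides the shell and the picture viewer there is one more tool, called after "Request:" as a command line: name --argument value ..., lists and objects as JSON in quotes. step_arm: Moves the arm, as the interface text tells. Its arguments: {"type":"object","properties":{"increments":{"type":"array"},"force":{"type":"number"}},"required":["increments"]}

```bash
mkdir -p pics; python3 - <<'E'
from station import bot
import cv2,numpy as np
for n in("top","side"):
    c=bot.read_camera(n); cv2.imwrite(f"pics/{n}0.png",c["image"][:,:,::-1]); np.savez(f"{n}0.npz",**c)
    print(n,c["camera_matrix"].tolist(),c["R"].round(4).tolist(),c["t"].round(4).tolist())
o=bot.get_obs(); print(o, bot.hold_point_z)
E
```

```text
top [[445.0731128120425, 0.0, 327.8113448405243], [0.0, 445.0731128120425, 193.2967356324192], [0.0, 0.0, 1.0]] [[0.0049, -1.0, 0.0008], [-0.9847, -0.005, -0.1744], [0.1744, 0.0001, -0.9847]] [-0.1119, 0.5125, 1.0093]
side [[517.9362306571436, 0.0, 313.5611984821695], [0.0, 517.9362306571436, 200.59431267921028], [0.0, 0.0, 1.0]] [[-0.9953, -0.0946, -0.0223], [-0.0338, 0.5525, -0.8328], [0.0911, -0.8281, -0.5531]] [0.514, 0.1451, 1.0274]
{'t': 0.1, 'q': array([ 1.00090592,  0.4777304 ,  0.02233184,  1.55634556, -0.01150042,
        1.10930879, -0.08310084]), 'joint_vel': array([ 0.00196194, -0.00098624,  0.00337436, -0.00241498, -0.00191483,
        0.00197868, -0.00049379]), 'joint_torque': array([ 5.97199207e-03, -5.97751665e+01,  1.61435187e+00, -2.81949538e+01,
        1.28787017e-02,  5.00676877e-03,  1.37606773e-05]), 'eef_pos': array([ 0.30050497, -0.60382055,  0.230417  ]), 'tool_rot': array([-7.94710563e-04,  9.73458301e-01,  2.28862939e-01, -2.46486028e-04]), 'contact_force': array([ 1.32643381,  0.6011941 , -0.13240458]), 'torque': array([ 0.03544471, -0.03729641,  0.00417663]), 'grasp_force': 0.0, 'gripper_width': 1.000783183645687} 0.0187
```

View pics/top0.png

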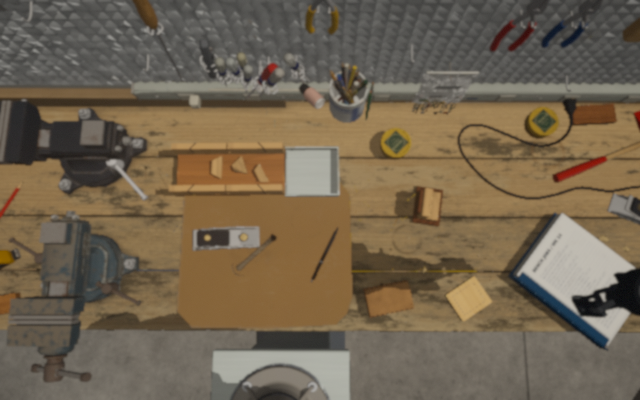

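View pics/side0.png

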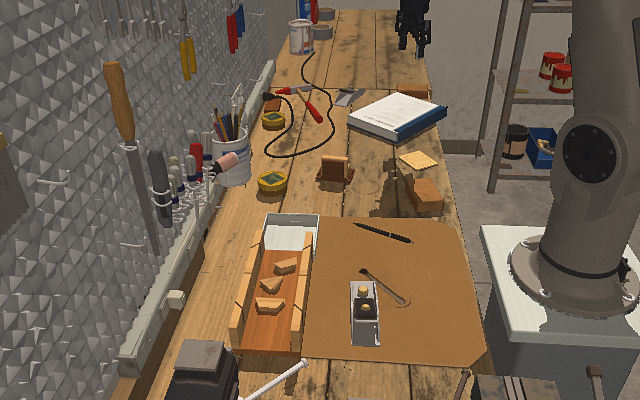

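```bash
python3 - <<'E'
import cv2,numpy as np
a=cv2.imread("pics/top0.png");b=cv2.imread("pics/side0.png")
r=lambda i,w,h:cv2.resize(i,(w,h),interpolation=cv2.INTER_CUBIC)
# top: stand x400-460,y175-235 (x5); side stand x305-365,y140-200 ; 
p=np.hstack([r(a[175:235,400:460],300,300),r(b[140:200,305:365],480-0,300)[:, :480] if 0 else r(b[140:200,305:365],300,300)])
q=r(a[135:205,165:345],600,233)
cv2.imwrite("pics/crop1.png",np.vstack([p,q]))
cv2.imwrite("pics/crop2.png",r(b[205:360,220:400],696,600))
E
```

```text
(no output)
```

View pics/crop1.png

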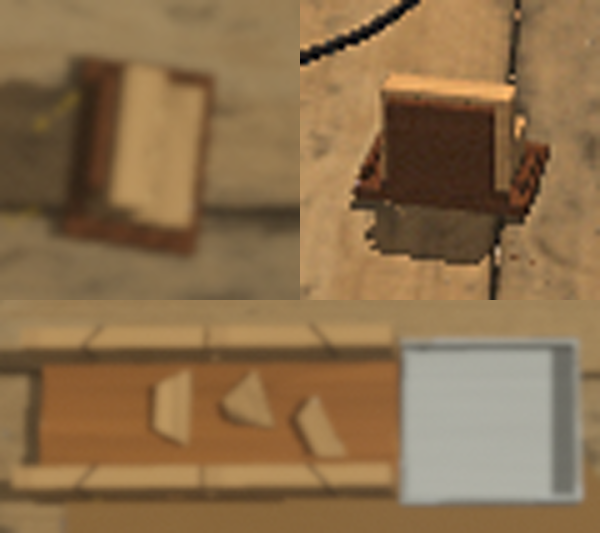

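View pics/crop2.png

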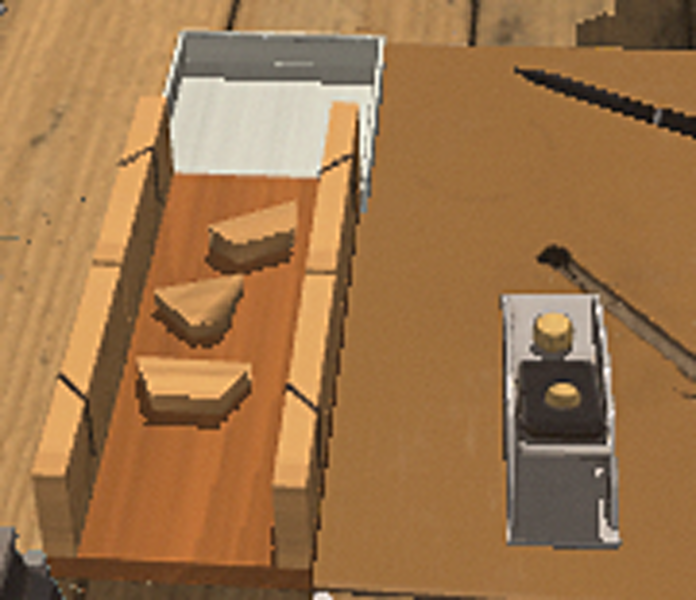

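```bash
cat > h.py <<'E'
import numpy as np,cv2
from scipy.optimize import least_squares
def load(k):
    return {n:dict(np.load(f"{n}{k}.npz")) for n in("top","side")}
def proj(c,X):
    Y=np.atleast_2d(X)@c["R"].T+c["t"]; Y=Y@c["camera_matrix"].T; return Y[:,:2]/Y[:,2:]
def place(p,X):
    c,s=np.cos(p[2]),np.sin(p[2]); X=np.atleast_2d(X)/1000.
    return X@np.array([[c,-s,0],[s,c,0],[0,0,1]]).T+[p[0],p[1],p[3]]
def fit(cams,obs,p0):  # obs: (cam,[xyz mm],[u,v])
    f=lambda p:np.concatenate([(proj(cams[n],place(p,X))[0]-uv) for n,X,uv in obs])
    r=least_squares(f,p0,loss="soft_l1"); return r.x,r.fun.reshape(-1,2)
E
python3 - <<'E'
from h import *
c=load(0)
T=lambda x,y:(400+x/5,175+y/5); S=lambda x,y:(305+(x-300)/5,140+y/5)
B=lambda x,y:(165+x/3.333,135+(y-300)/3.333); D=lambda x,y:(220+x/3.867,205+y/3.867)
def show(n,o,p0):
    p,r=fit(c,o,p0);print(n,p.round(4));print(r.round(1).tolist());return p
box=[("top",[57,130,78],B(22,328)),("top",[57,-130,78],B(392,325)),("top",[-57,130,78],B(12,488)),("top",[-57,-130,78],B(392,488)),
("side",[57,130,78],D(33,478)),("side",[43,130,78],D(72,475)),("side",[57,-130,78],D(138,97)),("side",[43,-130,78],D(166,97)),
("side",[-43,130,78],D(273,490)),("side",[-57,130,78],D(308,490)),("side",[-43,-130,78],D(333,102)),("side",[-57,-130,78],D(358,104)),
("side",[43,130,28],D(78,557)),("side",[-43,130,28],D(272,562)),("side",[43,-130,28],D(174,176))]
b=show("box",box,[.7,.2,0,0])
tray=[("top",[60,65,12],B(402,342)),("top",[60,-65,26],B(580,340)),("top",[-60,65,12],B(402,502)),("top",[-60,-65,26],B(580,502)),
("side",[60,-65,26],D(180,33)),("side",[-60,-65,26],D(383,38))]
show("tray",tray,[b[0],b[1]-.195,b[2],0])
sc=[("top",[34,23,54],T(122,65)),("top",[-34,23,54],T(110,207)),("top",[34,-23,20],T(207,85)),("top",[-34,-23,20],T(190,228)),
("side",[34,3,54],S(386,75)),("side",[-34,3,54],S(517,86)),("side",[34,23,54],S(385,97)),("side",[-34,23,54],S(514,107))]
show("scraper",sc,[.6,-.2,0,.008])
st=[("top",[46,33,14],T(80,57)),("top",[-46,33,14],T(65,235)),("top",[-46,-33,14],T(195,253)),("top",[46,-33,14],T(213,75)),
("side",[46,33,14],S(353,192)),("side",[-46,33,14],S(522,208)),("side",[-46,-33,14],S(548,147))]
show("stand",st,[.6,-.2,0,0])
pl=[("side",[25,80,0],D(508,543)),("side",[-25,80,0],D(618,547)),("side",[25,-80,30],D(502,296)),("side",[-25,-80,30],D(597,296))]
show("plane",pl,[.55,.2,0,0])
# offcuts: corners on top face z (side cam) 
def ray(n,uv,z):
    k=c[n];d=k["R"].T@np.linalg.inv(k["camera_matrix"])@[*uv,1];o=-k["R"].T@k["t"];return (o+d*(z-o[2])/d[2])[:2].round(3)
for z,P in((.038,[(210,232),(295,203),(292,238),(220,245)]),(.042,[(155,288),(243,278),(200,318)]),(.04,[(136,358),(250,363),(228,395),(148,393)])):
    print(z,[ray("side",D(*q),z).tolist() for q in P])
for P in([(180,370),(152,385),(155,432),(188,445)],): print([ray("top",B(*q),.04).tolist() for q in P])
print("tin",ray("top",(396,142),.034),"block",ray("top",(388,300),.03),ray("top",(469,298),.01))
E
```

```text
box [ 0.5716  0.127   0.015  -0.0029]
[[0.0, -0.7], [-0.2, -0.9], [0.5, -1.0], [-0.6, -2.1], [0.3, -0.7], [-1.2, 0.4], [0.9, 0.3], [0.5, 0.5], [0.2, -1.0], [-0.0, -0.6], [-0.2, 0.5], [0.3, 0.2], [0.4, 0.3], [1.9, 1.5], [0.2, -0.6]]
tray [ 0.5742 -0.0706  0.0097 -0.0024]
[[0.6, 0.4], [-0.6, -0.8], [0.0, -0.2], [-0.1, -1.4], [0.8, -0.1], [0.7, 0.2]]
scraper [ 0.4898 -0.3555 -0.1208  0.0029]
[[0.3, -0.7], [0.1, -0.5], [-0.8, 0.3], [0.3, -0.5], [1.0, 0.3], [0.9, 0.3], [-0.3, -0.4], [0.2, -0.1]]
stand [ 0.4916 -0.3544 -0.1335 -0.0103]
[[0.2, -1.1], [-0.7, 0.0], [0.3, 0.1], [0.2, -1.1], [0.2, 0.1], [1.4, 0.4], [0.4, -0.1]]
plane [ 0.4091  0.0244  0.0594 -0.127 ]
[[1.5, 0.7], [-2.2, -0.0], [1.3, -0.4], [-1.0, -0.3]]
0.038 [[0.587, 0.058], [0.547, 0.033], [0.545, 0.06], [0.58, 0.068]]
0.042 [[0.606, 0.106], [0.565, 0.096], [0.581, 0.125]]
0.04 [[0.607, 0.152], [0.553, 0.151], [0.56, 0.172], [0.597, 0.174]]
[[0.604, 0.154], [0.593, 0.174], [0.558, 0.17], [0.549, 0.146]]
tin [ 0.643 -0.275] block [ 0.267 -0.249] [ 0.271 -0.443]
```

```bash
cat >> h.py <<'E'
def go(x,y,z,yaw):  # yaw: world angle (deg) of tool y, target; prints row numbers from measured pose
    from station import bot
    from scipy.spatial.transform import Rotation as R
    o=bot.get_obs(); w,*v=o["tool_rot"]; R0=R.from_quat([*v,w])
    a=np.radians(yaw); Y=np.array([np.cos(a),np.sin(a),0]); Z=np.array([0,0,-1.]); R1=R.from_matrix(np.c_[np.cross(Y,Z),Y,Z])
    print("to",(x,y,z,yaw),"shift mm",((R0.inv().apply(np.array([x,y,z])-o["eef_pos"]))*1000).round(1),"rot deg",np.degrees((R0.inv()*R1).as_rotvec()).round(2),"now",o["eef_pos"].round(4),"f",o["contact_force"].round(1),"t",round(o["t"],2),"w",round(o["gripper_width"],3),"q7",o["q"][6].round(2))
E
python3 - <<'E'
from h import *
c=load(0)
T=lambda x,y:(400+x/5,175+y/5); S=lambda x,y:(305+(x-300)/5,140+y/5)
sc=[("top",[34,23,54],T(122,65)),("top",[-34,23,54],T(110,207)),("top",[34,-23,20],T(207,85)),("top",[-34,-23,20],T(190,228)),
("side",[34,3,54],S(386,75)),("side",[-34,3,54],S(517,86)),("side",[34,23,54],S(385,97)),("side",[-34,23,54],S(514,107))]
st=[("top",[46,33,14],T(80,57)),("top",[-46,33,14],T(65,235)),("top",[-46,-33,14],T(195,253)),("top",[46,-33,14],T(213,75)),
("side",[46,33,14],S(353,192)),("side",[-46,33,14],S(522,208)),("side",[-46,-33,14],S(548,147))]
for o,z in((sc,.008),(st,0.)):
  for n in("top","side"):
    oo=[q for q in o if q[0]==n]
    f=lambda p:np.concatenate([proj(c[n],place([*p,z],X))[0]-uv for _,X,uv in oo])
    print(n,least_squares(f,[.5,-.35,-.1]).x.round(4))
go(.491,-.345,.14,-7.2)
E
```

```text
top [ 0.4882 -0.3543 -0.1225]
side [ 0.4908 -0.3466 -0.0843]
top [ 0.4888 -0.3519 -0.1286]
side [ 0.4923 -0.3384 -0.1487]
to (0.491, -0.345, 0.14, -7.2) shift mm [ 285.9 -146.7   90.6] rot deg [-9.000e-02 -4.000e-02 -5.634e+01] now [ 0.3005 -0.6038  0.2304] f [ 1.3  0.6 -0.1] t 0.1 w 1.001 q7 -0.08
```

Request:
step_arm --increments '[[[1,285.5,-145,60,0,0,-56.5],[1,285.5,-145,60,0,0,-56.5],[1,285.5,-145,60,0,0,-56.5],[1,285.5,-145,60,0,0,-56.5],[1,285.5,-145,60,0,0,-56.5],[1,285.5,-145,60,0,0,-56.5],[1,285.5,-145,60,0,0,-56.5],[1,285.5,-145,60,0,0,-56.5],[1,285.5,-145,135,0,0,-56.5],[1,285.5,-145,135,0,0,-56.5]]]'

```text
t: 0.93
eef_pos: [0.4946, -0.3445, 0.0959]
tool_rot: [0.001, 0.747, 0.665, 0.001]
contact_force: [-1.4, 0.1, -1.2]
gripper_width: 0.999
grasp_force: 0.0
```

```bash
python3 - <<'E'
from h import *
from station import bot
for n in("top","side"):
    c=bot.read_camera(n); cv2.imwrite(f"pics/{n}1.png",c["image"][:,:,::-1]); np.savez(f"{n}1.npz",**c)
a=cv2.imread("pics/top1.png");b=cv2.imread("pics/side1.png")
r=lambda i,w,h:cv2.resize(i,(w,h),interpolation=cv2.INTER_CUBIC)
cv2.imwrite("pics/crop3.png",np.hstack([r(a[160:250,370:470],400,360),r(b[110:200,285:385],400,360)]))
go(.490,-.342,.022,-7.2)
E
```

```text
to (0.49, -0.342, 0.022, -7.2) shift mm [ 2.5  2.4 68.9] rot deg [-0.57 -0.26  0.23] now [ 0.488  -0.3446  0.0909] f [-1.2  0.1 -0.5] t 1.03 w 1.001 q7 0.23
```

View pics/crop3.png

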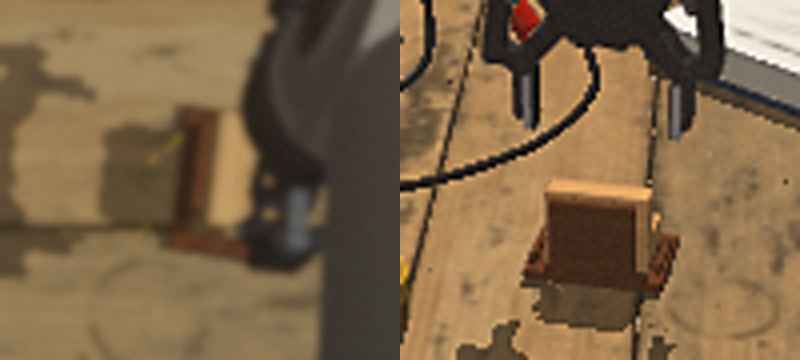

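```bash
python3 - <<'E'
from h import *
c=load(1)
t=np.array([.488,-.3446,.0909]);a=np.radians(-7.4);Y=np.array([np.cos(a),np.sin(a),0])
for n in("top","side"):
  print(n,"tips inner/outer +",proj(c[n],[t+Y*s+[0,0,.013] for s in(.0425,.057,-.0425,-.057)]).round(1).tolist())
  for y0 in(-.353,-.347,-.356):
    print(y0,proj(c[n],place([.489,y0,-.122,.008],[[34,3,54],[-34,3,54],[34,23,54],[-34,23,54],[-34,-23,20]])).round(1).tolist())
E
```

```text
top tips inner/outer + [[435.1, 181.8], [435.7, 175.5], [431.5, 219.1], [430.9, 225.6]]
-0.353 [[432.7, 188.3], [430.1, 217.0], [424.1, 187.3], [421.5, 215.9], [437.8, 220.1]]
-0.347 [[430.1, 188.3], [427.5, 217.0], [421.6, 187.2], [418.9, 215.9], [435.2, 220.1]]
-0.356 [[433.9, 188.3], [431.4, 217.0], [425.4, 187.3], [422.8, 215.9], [439.0, 220.1]]
side tips inner/outer + [[320.3, 140.1], [314.7, 139.6], [353.7, 142.9], [359.4, 143.4]]
-0.353 [[323.4, 154.1], [349.6, 156.3], [321.9, 157.8], [348.3, 160.1], [350.9, 163.0]]
-0.347 [[323.3, 155.2], [349.5, 157.4], [321.7, 158.9], [348.2, 161.2], [350.8, 164.1]]
-0.356 [[323.5, 153.5], [349.6, 155.7], [322.0, 157.2], [348.3, 159.5], [351.0, 162.4]]
```

Request:
step_arm --increments '[[[1,2.5,2,20,-0.5,0,0],[1,2.5,2,40,-0.5,0,0],[1,2.5,2,55,-0.5,0,0],[1,2.5,2,66,-0.5,0,0],[1,2.5,2,68,-0.5,0,0],[1,2.5,2,68,-0.5,0,0],[1,2.5,2,68,-0.5,0,0]]]' --force 40

```text
t: 1.62
eef_pos: [0.4947, -0.3458, 0.0296]
tool_rot: [0.004, 0.749, 0.662, 0.003]
contact_force: [-0.1, -0.3, 0.5]
gripper_width: 0.994
grasp_force: 0.0
```

```bash
python3 -c "
from h import *
go(.490,-.3425,.022,-7.2)"
```

```text
to (0.49, -0.3425, 0.022, -7.2) shift mm [ 2.7 -5.2  7.5] rot deg [0.59 0.05 0.13] now [ 0.4947 -0.3458  0.0296] f [-0.1 -0.3  0.5] t 1.62 w 0.994 q7 0.2
```

Request:
step_arm --increments '[[[1,2.5,-4.5,3,0.5,0,0],[1,2.5,-4.5,6,0.5,0,0],[1,2.5,-4.5,6,0.5,0,0],[1,2.5,-4.5,6,0.5,0,0]]]'

```text
t: 1.95
eef_pos: [0.4899, -0.342, 0.0224]
tool_rot: [0.0, 0.749, 0.662, -0.0]
contact_force: [-0.2, 0.7, 0.4]
gripper_width: 0.997
grasp_force: 0.0
```

```bash
python3 -c "
from h import *
go(.490,-.3425,.022,-7.2)"
```

```text
to (0.49, -0.3425, 0.022, -7.2) shift mm [-0.5  0.1  0.4] rot deg [0.   0.   0.17] now [ 0.4899 -0.342   0.0224] f [-0.2  0.7  0.4] t 1.95 w 0.997 q7 0.19
```

Grip.

Request:
step_arm --increments '[[[-1,0,0,0,0,0,0],[-1,0,0,0,0,0,0],[-1,0,0,0,0,0,0],[-1,0,0,0,0,0,0],[-1,0,0,0,0,0,0],[-1,0,0,0,0,0,0]]]' --force 40

```text
t: 2.45
eef_pos: [0.4903, -0.3422, 0.0227]
tool_rot: [0.0, 0.749, 0.662, 0.0]
contact_force: [0.3, 0.1, 4.7]
gripper_width: 0.789
grasp_force: 45.8
```

Request:
step_arm --increments '[[[-1,0,0,-8,0,0,0],[-1,0,0,-25,0,0,0],[-1,0,0,-50,0,0,0],[-1,0,0,-80,0,0,0],[-1,25,3,-90,0,0,-2],[-1,50,6,-90,0,0,-4],[-1,75,9,-90,0,0,-6],[-1,100,12,-90,0,0,-7.9],[-1,121,14.5,-90,0,0,-7.9],[-1,121,14.5,-90,0,0,-7.9]]]'

```text
t: 3.28
eef_pos: [0.5203, -0.2177, 0.1124]
tool_rot: [-0.001, 0.699, 0.715, 0.001]
contact_force: [-0.2, 0.2, -3.0]
gripper_width: 0.793
grasp_force: 45.5
```

```bash
python3 - <<'E'
from h import *
from station import bot
c=bot.read_camera("side"); cv2.imwrite("pics/side2.png",c["image"][:,:,::-1])
cv2.imwrite("pics/crop4.png",cv2.resize(c["image"][60:260,200:420,::-1],(660,600)))
go(.52,-.224,.0147,.7)
E
```

```text
to (0.52, -0.224, 0.0147, 0.7) shift mm [-3.6  0.3 97.6] rot deg [-0.01 -0.09  0.43] now [ 0.5196 -0.2205  0.1123] f [-0.9 -0.4 -1.7] t 3.33 w 0.79 q7 0.14
```

View pics/crop4.png

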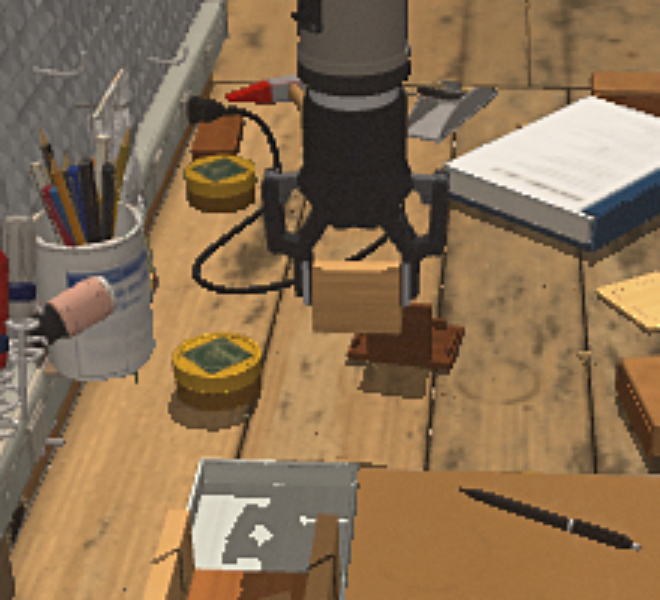

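Request:
step_arm --increments '[[[-1,-3.5,0,25,0,0,0],[-1,-3.5,0,50,0,0,0],[-1,-3.5,0,70,0,0,0],[-1,-3.5,0,82,0,0,0],[-1,-3.5,0,90,0,0,0],[-1,-3.5,0,94,0,0,0],[-1,-3.5,0,95.5,0,0,0],[-1,-3.5,0,96,0,0,0],[-1,-3.5,0,96,0,0,0]]]'

```text
t: 4.08
eef_pos: [0.5199, -0.2275, 0.0171]
tool_rot: [0.001, 0.702, 0.712, 0.0]
contact_force: [0.1, 0.4, -1.5]
gripper_width: 0.789
grasp_force: 45.5
```

Request:
step_arm --increments '[[[-1,0,0,1,0,0,0],[-1,0,0,1.5,0,0,0],[-1,0,0,2,0,0,0],[-1,0,0,2,0,0,0]]]'

```text
t: 4.42
eef_pos: [0.5194, -0.2273, 0.0145]
tool_rot: [0.0, 0.702, 0.712, 0.0]
contact_force: [0.3, -0.2, -1.6]
gripper_width: 0.79
grasp_force: 45.5
```

Request:
step_arm --increments '[[[-1,0,0,0.5,0,0,0],[-1,0,0,1,0,0,0],[-1,0,0,1,0,0,0]]]'

```text
t: 4.67
eef_pos: [0.5194, -0.2273, 0.0144]
tool_rot: [0.0, 0.702, 0.712, -0.0]
contact_force: [-4.5, 1.3, 10.5]
gripper_width: 0.792
grasp_force: 46.8
```

Request:
step_arm --increments '[[[1,0,0,0,0,0,0],[1,0,0,0,0,0,0],[1,0,0,0,0,0,0],[1,0,0,0,0,0,0],[1,0,0,-20,0,0,0],[1,0,0,-50,0,0,0],[1,0,0,-85,0,0,0],[1,0,0,-85,0,0,0],[1,0,0,-85,0,0,0]]]'

```text
t: 5.42
eef_pos: [0.5208, -0.2278, 0.1003]
tool_rot: [0.002, 0.702, 0.712, 0.001]
contact_force: [-0.7, -0.1, -0.6]
gripper_width: 1.001
grasp_force: 0.0
```

```bash
python3 - <<'E'
from h import *
from station import bot
for n in("top","side"):
    c=bot.read_camera(n); cv2.imwrite(f"pics/{n}3.png",c["image"][:,:,::-1]); np.savez(f"{n}3.npz",**c)
    print(n,proj(c,place([.5197,-.2385,0,0],[[34,3,54],[-34,3,54],[34,23,54],[-34,23,54],[34,23,0],[-34,23,0]])).round(1).tolist())
b=cv2.imread("pics/side3.png")
cv2.imwrite("pics/crop5.png",cv2.resize(b[100:220,270:390],(600,600)))
go(.5197,-.2275+.002,.1,90)
go(.5197,-.2275+.002,.1,-90)
E
```

```text
top [[381.2, 176.0], [381.7, 204.4], [372.8, 175.9], [373.1, 204.4], [370.6, 180.6], [370.9, 207.7]]
side [[306.9, 180.3], [335.2, 181.2], [306.0, 184.7], [334.7, 185.6], [306.7, 203.6], [334.7, 204.6]]
to (0.5197, -0.2255, 0.1, 90) shift mm [ 1.6  1.  -2.3] rot deg [-3.000e-02 -4.000e-02 -8.915e+01] now [ 0.5187 -0.2272  0.0977] f [-0.6  0.4  0.2] t 5.52 w 0.998 q7 0.13
to (0.5197, -0.2255, 0.1, -90) shift mm [ 1.6  1.  -2.3] rot deg [-4.000e-02  3.000e-02  9.085e+01] now [ 0.5187 -0.2272  0.0977] f [-0.6  0.4  0.2] t 5.52 w 0.998 q7 0.13
```

View pics/crop5.png

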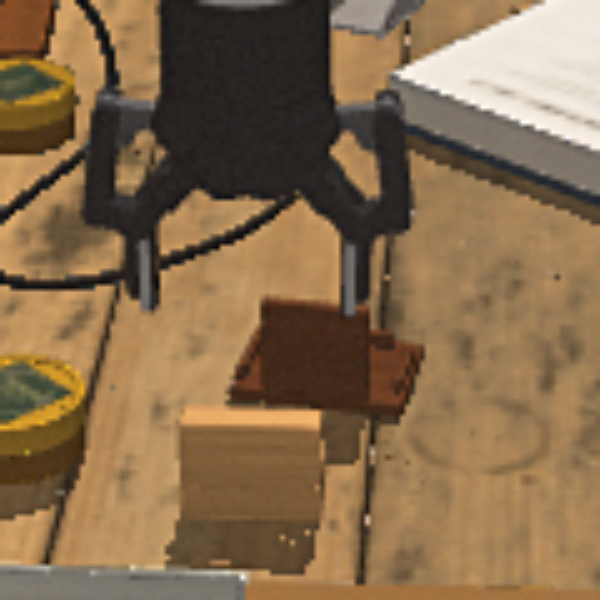

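Request:
step_arm --increments '[[[1,1.5,0,0,0,0,90],[1,1.5,0,0,0,0,90],[1,1.5,0,0,0,0,90],[1,1.5,0,0,0,0,90],[1,1.5,0,0,0,0,90],[1,1.5,0,0,0,0,90],[1,1.5,0,0,0,0,90],[1,1.5,0,0,0,0,90],[1,1.5,0,0,0,0,90],[1,1.5,0,0,0,0,90]]]'

```text
t: 6.35
eef_pos: [0.518, -0.2254, 0.0965]
tool_rot: [-0.001, 0.986, 0.164, -0.001]
contact_force: [-0.3, 0.1, -0.2]
gripper_width: 0.998
grasp_force: 0.0
```

Request:
step_arm --increments '[[[1,0,0,0,0,0,20],[1,0,0,0,0,0,20],[1,0,0,0,0,0,20],[1,0,0,0,0,0,20],[1,0,0,0,0,0,20]]]'

```text
t: 6.77
eef_pos: [0.5184, -0.2254, 0.097]
tool_rot: [-0.0, 1.0, -0.005, -0.001]
contact_force: [1.0, 0.2, 0.1]
gripper_width: 0.996
grasp_force: 0.0
```

```bash
python3 -c "
from h import *
go(.5197,-.2255,.025,-89.2)"
```

```text
to (0.5197, -0.2255, 0.025, -89.2) shift mm [ 1.5  0.1 72. ] rot deg [-0.01  0.14 -1.37] now [ 0.5184 -0.2254  0.097 ] f [1.  0.2 0.1] t 6.77 w 0.996 q7 -1.24
```

Request:
step_arm --increments '[[[1,1.5,0,25,0,0,-1.3],[1,1.5,0,50,0,0,-1.3],[1,1.5,0,65,0,0,-1.3],[1,1.5,0,70,0,0,-1.3],[1,1.5,0,71,0,0,-1.3],[1,1.5,0,71,0,0,-1.3]]]'

```text
t: 7.27
eef_pos: [0.5207, -0.2258, 0.0272]
tool_rot: [-0.0, 1.0, 0.005, -0.0]
contact_force: [0.1, 0.2, 0.4]
gripper_width: 0.998
grasp_force: 0.0
```

```bash
python3 -c "
from h import *
go(.5197,-.2255,.025,-89.2)"
```

```text
to (0.5197, -0.2255, 0.025, -89.2) shift mm [-1.  -0.4  2.2] rot deg [-0.01  0.02 -0.2 ] now [ 0.5207 -0.2258  0.0272] f [0.1 0.2 0.4] t 7.27 w 0.998 q7 -1.22
```

Close here (TCP 27 mm, tips above the 20 mm foot).

Request:
step_arm --increments '[[[-1,0,0,0,0,0,0],[-1,0,0,0,0,0,0],[-1,0,0,0,0,0,0],[-1,0,0,0,0,0,0],[-1,0,0,0,0,0,0],[-1,0,0,0,0,0,0],[-1,0,0,0,0,0,0],[-1,0,0,0,0,0,0],[-1,0,0,0,0,0,0]]]' --force 60

```text
t: 8.02
eef_pos: [0.5212, -0.2258, 0.0278]
tool_rot: [0.0, 1.0, 0.005, 0.0]
contact_force: [-1.5, 1.3, 5.3]
gripper_width: 0.221
grasp_force: 59.7
```

```bash
python3 - <<'E'
from h import *
c=load(0)
B=lambda x,y:(165+x/3.333,135+(y-300)/3.333); D=lambda x,y:(220+x/3.867,205+y/3.867)
box=[("top",[57,130,78],B(22,328)),("top",[57,-130,78],B(392,325)),("top",[-57,130,78],B(12,488)),("top",[-57,-130,78],B(392,488)),
("side",[57,130,78],D(33,478)),("side",[43,130,78],D(72,475)),("side",[57,-130,78],D(138,97)),("side",[43,-130,78],D(166,97)),
("side",[-43,130,78],D(273,490)),("side",[-57,130,78],D(308,490)),("side",[-43,-130,78],D(333,102)),("side",[-57,-130,78],D(358,104)),
("side",[43,130,28],D(78,557)),("side",[43,-130,28],D(174,176))]
for n in("top","side"):
    oo=[q for q in box if q[0]==n]
    f=lambda p:np.concatenate([proj(c[n],place([*p,0],X))[0]-uv for _,X,uv in oo])
    r=least_squares(f,[.57,.127,0]);print(n,r.x.round(4),r.fun.round(1))
go(.5725,.228,.15,-89.2)
E
```

```text
top [0.5681 0.1261 0.01  ] [ 0.   0.1  0.2  0.5  0.3  0.  -0.5 -0.5]
side [0.5711 0.1302 0.0178] [ 0.1 -0.4 -1.3  0.8  0.5  0.1  0.2  0.3  0.4 -0.8  0.2 -0.4 -0.4  0.3
  0.2 -0.1  0.3  0.7 -0.1 -0.7]
to (0.5725, 0.228, 0.15, -89.2) shift mm [  55.8 -453.3 -122.2] rot deg [ 0.01 -0.05 -0.25] now [ 0.5212 -0.2258  0.0278] f [-1.5  1.3  5.3] t 8.02 w 0.221 q7 -1.22
```

Request:
step_arm --increments '[[[-1,0,0,-8,0,0,0],[-1,0,0,-30,0,0,0],[-1,0,0,-60,0,0,0],[-1,0,0,-95,0,0,0],[-1,5,-25,-122,0,0,0],[-1,10,-60,-122,0,0,0],[-1,15,-100,-122,0,0,0],[-1,20,-140,-122,0,0,0],[-1,25,-180,-122,0,0,0],[-1,30,-220,-122,0,0,0]]]'

```text
t: 8.85
eef_pos: [0.5481, -0.0038, 0.1495]
tool_rot: [0.0, 1.0, 0.004, -0.0]
contact_force: [1.1, 0.2, -2.1]
gripper_width: 0.224
grasp_force: 59.0
```

Request:
step_arm --increments '[[[-1,4,-40,0,0,0,0],[-1,8,-80,0,0,0,0],[-1,12,-120,0,0,0,0],[-1,16,-160,0,0,0,0],[-1,20,-195,0,0,0,0],[-1,23,-220,0,0,0,0],[-1,23.5,-233,0,0,0,0],[-1,23.5,-233,0,0,0,0],[-1,23.5,-233,0,0,0,0]]]'

```text
t: 9.6
eef_pos: [0.5695, 0.2269, 0.1489]
tool_rot: [0.001, 1.0, 0.005, -0.0]
contact_force: [-0.7, -0.4, -2.6]
gripper_width: 0.219
grasp_force: 59.0
```

```bash
python3 - <<'E'
from h import *
from station import bot
for n in("top","side"):
    c=bot.read_camera(n); cv2.imwrite(f"pics/{n}4.png",c["image"][:,:,::-1]); np.savez(f"{n}4.npz",**c)
a=cv2.imread("pics/top4.png");b=cv2.imread("pics/side4.png")
cv2.imwrite("pics/crop6.png",np.hstack([cv2.resize(b[150:370,210:350],(382,600)),cv2.resize(a[100:240,140:238],(418,600))]))
go(.5705,.228,.058,-89.2)
E
```

```text
to (0.5705, 0.228, 0.058, -89.2) shift mm [ 0.5 -3.3 91.1] rot deg [ 0.11  0.03 -0.42] now [0.57   0.2248 0.1491] f [ 0.5 -1.  -2.1] t 9.7 w 0.219 q7 -2.07
```

View pics/crop6.png

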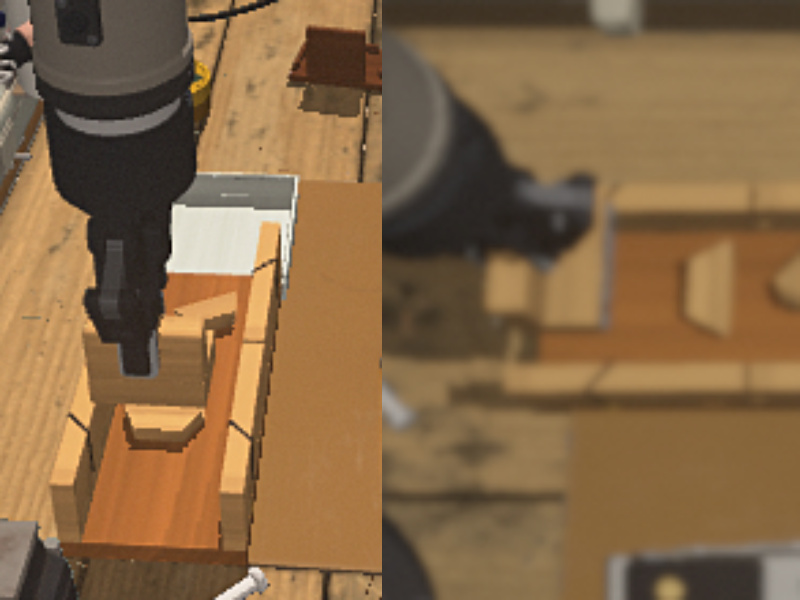

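Request:
step_arm --increments '[[[-1,0.5,-2,20,0,0,-0.2],[-1,0.5,-2,40,0,0,-0.2],[-1,0.5,-2,55,0,0,-0.2],[-1,0.5,-2,68,0,0,-0.2],[-1,0.5,-2,78,0,0,-0.2],[-1,0.5,-2,86,0,0,-0.2],[-1,0.5,-2,89,0,0,-0.2],[-1,0.5,-2,91,0,0,-0.2],[-1,0.5,-2,91,0,0,-0.2]]]'

```text
t: 10.45
eef_pos: [0.5707, 0.2297, 0.0584]
tool_rot: [-0.0, 1.0, 0.006, 0.0]
contact_force: [0.2, -0.1, -1.6]
gripper_width: 0.224
grasp_force: 59.0
```

Request:
step_arm --increments '[[[-1,0,0,0.5,0,0,0],[-1,0,0,1,0,0,0],[-1,0,0,1.5,0,0,0],[-1,0,0,1.5,0,0,0]]]'

```text
t: 10.78
eef_pos: [0.5706, 0.2299, 0.0571]
tool_rot: [-0.0, 1.0, 0.006, 0.0]
contact_force: [-0.5, -0.5, -2.4]
gripper_width: 0.22
grasp_force: 59.0
```

Request:
step_arm --increments '[[[-1,0,0,0.5,0,0,0],[-1,0,0,1,0,0,0],[-1,0,0,1.5,0,0,0],[-1,0,0,1.5,0,0,0]]]'

```text
t: 11.12
eef_pos: [0.5705, 0.2298, 0.0561]
tool_rot: [-0.0, 1.0, 0.006, 0.0]
contact_force: [-3.0, 0.4, 5.3]
gripper_width: 0.222
grasp_force: 60.0
```

```bash
python3 -c "
from h import *
go(.5705,.228,.0555,-89.2)"
```

```text
to (0.5705, 0.228, 0.0555, -89.2) shift mm [-0.   1.8  0.6] rot deg [-0.01 -0.01 -0.06] now [0.5705 0.2298 0.0561] f [-3.   0.4  5.3] t 11.12 w 0.222 q7 -2.08
```

Request:
step_arm --increments '[[[-1,0,5,0,0,0,0],[-1,0,12,0,0,0,0],[-1,0,20,0,0,0,0],[-1,0,28,0,0,0,0],[-1,0,36,0,0,0,0],[-1,0,44,0,0,0,0],[-1,0,52,0,0,0,0],[-1,0,60,0,0,0,0],[-1,0,68,0,0,0,0],[-1,0,76,0,0,0,0]]]'

```text
t: 11.95
eef_pos: [0.5723, 0.1538, 0.0561]
tool_rot: [-0.001, 1.0, 0.006, 0.001]
contact_force: [0.4, 4.3, 5.9]
gripper_width: 0.223
grasp_force: 60.0
```

```bash
python3 - <<'E'
from h import *
from station import bot
for n in("top","side"):
    c=bot.read_camera(n); cv2.imwrite(f"pics/{n}5.png",c["image"][:,:,::-1])
a=cv2.imread("pics/top5.png");b=cv2.imread("pics/side5.png")
cv2.imwrite("pics/crop7.png",np.hstack([cv2.resize(b[150:370,210:350],(382,600)),cv2.resize(a[120:240,150:350],(418,251)) if 0 else cv2.copyMakeBorder(cv2.resize(a[130:210,200:310],(418,304)),0,296,0,0,0)]))
go(.573,.15,.0555,-89.2)
E
```

```text
to (0.573, 0.15, 0.0555, -89.2) shift mm [0.5 1.5 0.6] rot deg [ 0.03 -0.1  -0.2 ] now [0.5724 0.1515 0.0561] f [ 0.7 -0.6  7.8] t 12.05 w 0.222 q7 -1.96
```

View pics/crop7.png

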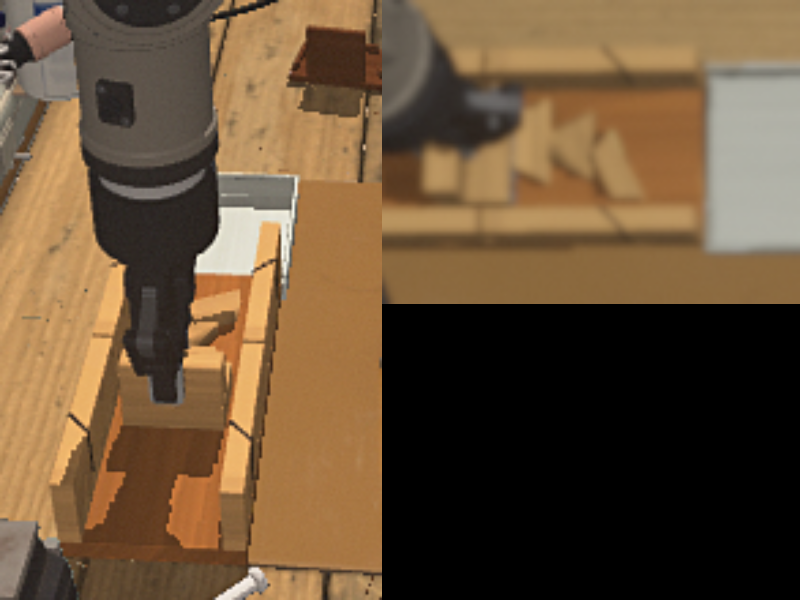

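Request:
step_arm --increments '[[[-1,0,6,0,0,0,0],[-1,0,14,0,0,0,0],[-1,0,22,0,0,0,0],[-1,0,30,0,0,0,0],[-1,0,38,0,0,0,0],[-1,0,46,0,0,0,0],[-1,0,54,0,0,0,0],[-1,0,62,0,0,0,0],[-1,0,70,0,0,0,0],[-1,0,78,0,0,0,0]]]'

```text
t: 12.88
eef_pos: [0.5732, 0.0759, 0.0561]
tool_rot: [-0.001, 1.0, 0.006, 0.001]
contact_force: [0.2, 4.0, 5.9]
gripper_width: 0.219
grasp_force: 60.1
```

Request:
step_arm --increments '[[[-1,0,6,0,0,0,0],[-1,0,13,0,0,0,0],[-1,0,20,0,0,0,0],[-1,0,27,0,0,0,0],[-1,0,34,0,0,0,0],[-1,0,41,0,0,0,0],[-1,0,48,0,0,0,0],[-1,0,55,0,0,0,0],[-1,0,62,0,0,0,0],[-1,0,70,0,0,0,0]]]'

```text
t: 13.72
eef_pos: [0.574, 0.0063, 0.0561]
tool_rot: [-0.001, 1.0, 0.007, 0.001]
contact_force: [0.3, 4.5, 7.4]
gripper_width: 0.219
grasp_force: 60.1
```

Request:
step_arm --increments '[[[-1,0,6,0,0,0,0],[-1,0,12,-0.5,0,0,0],[-1,0,18,-0.5,0,0,0],[-1,0,22,-0.5,0,0,0],[-1,0,22,-0.5,0,0,0],[-1,0,22,-0.5,0,0,0],[-1,0,22,-15,0,0,0],[-1,0,22,-45,0,0,0],[-1,0,22,-80,0,0,0],[-1,0,22,-80,0,0,0]]]'

```text
t: 14.55
eef_pos: [0.5773, -0.016, 0.141]
tool_rot: [-0.0, 1.0, 0.006, 0.005]
contact_force: [1.6, 0.1, -0.5]
gripper_width: 0.223
grasp_force: 59.1
```

```bash
python3 -c "
from h import *
go(.5212,-.2256,.1355,-89.2)"
```

```text
to (0.5212, -0.2256, 0.1355, -89.2) shift mm [-58.8 208.8   4.9] rot deg [-0.01 -0.52 -0.06] now [ 0.5773 -0.016   0.141 ] f [ 1.6  0.1 -0.5] t 14.55 w 0.223 q7 -1.66
```

Move over the same bench spot, then look (arm clear of the tray).

Request:
step_arm --increments '[[[-1,-8,25,0,0,0,0],[-1,-18,60,0,0,0,0],[-1,-29,100,0,0,0,0],[-1,-40,140,0,0,0,0],[-1,-50,175,0,0,0,0],[-1,-56,198,0,0,0,0],[-1,-58,209,0,0,0,0],[-1,-58,209,0,0,0,0],[-1,-58,209,0,0,0,0],[-1,-58,209,0,0,0,0]]]'

```text
t: 15.38
eef_pos: [0.519, -0.2235, 0.1349]
tool_rot: [-0.001, 1.0, 0.008, -0.0]
contact_force: [-0.2, 1.0, -1.4]
gripper_width: 0.224
grasp_force: 59.0
```

```bash
python3 - <<'E'
from h import *
from station import bot
for n in("top","side"):
    c=bot.read_camera(n); cv2.imwrite(f"pics/{n}6.png",c["image"][:,:,::-1])
a=cv2.imread("pics/top6.png");b=cv2.imread("pics/side6.png")
cv2.imwrite("pics/crop8.png",np.hstack([cv2.resize(b[100:360,220:400],(415,600)),cv2.copyMakeBorder(cv2.resize(a[130:230,160:290+70],(380,190)),0,410,0,0,0)]))
go(.5212,-.2256,.0278,-89.2)
E
```

```text
to (0.5212, -0.2256, 0.0278, -89.2) shift mm [  2.1   2.2 107.3] rot deg [-0.06 -0.    0.14] now [ 0.5191 -0.2236  0.1351] f [ 0.3  0.5 -1.8] t 15.48 w 0.225 q7 -1.26
```

View pics/crop8.png

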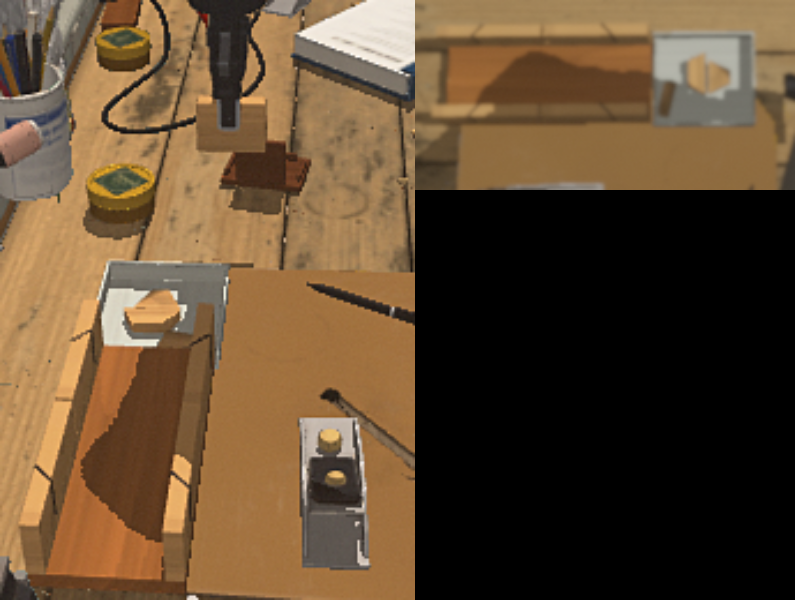

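Channel empty; all three pieces in the tray (two at crop ~(708,72), one at ~(667,98)). Lower the scraper.

Request:
step_arm --increments '[[[-1,1,1,25,0,0,0],[-1,1,1,50,0,0,0],[-1,1,1,72,0,0,0],[-1,1,1,88,0,0,0],[-1,1,1,98,0,0,0],[-1,1,1,103,0,0,0],[-1,1,1,105,0,0,0],[-1,1,1,106,0,0,0],[-1,1,1,106,0,0,0]]]'

```text
t: 16.23
eef_pos: [0.52, -0.227, 0.03]
tool_rot: [0.0, 1.0, 0.007, 0.001]
contact_force: [-0.9, -0.3, -0.9]
gripper_width: 0.228
grasp_force: 59.1
```

Request:
step_arm --increments '[[[-1,0,0,0.5,0,0,0],[-1,0,0,1,0,0,0],[-1,0,0,1,0,0,0]]]'

```text
t: 16.48
eef_pos: [0.5196, -0.2271, 0.0288]
tool_rot: [0.0, 1.0, 0.006, 0.0]
contact_force: [-0.0, 0.7, -1.0]
gripper_width: 0.22
grasp_force: 59.1
```

Request:
step_arm --increments '[[[-1,0,0,0.5,0,0,0],[-1,0,0,1,0,0,0],[-1,0,0,1.3,0,0,0],[-1,0,0,1.3,0,0,0]]]'

```text
t: 16.82
eef_pos: [0.5195, -0.2271, 0.0278]
tool_rot: [0.0, 1.0, 0.006, 0.0]
contact_force: [-2.1, 0.9, 6.3]
gripper_width: 0.224
grasp_force: 60.4
```

Standing on the bench; release and withdraw.

Request:
step_arm --increments '[[[0.2,0,0,0,0,0,0],[0.2,0,0,0,0,0,0],[0.2,0,0,0,0,0,0],[0.2,0,0,0,0,0,0],[0.2,0,0,-10,0,0,0],[0.2,0,0,-30,0,0,0],[0.2,0,0,-65,0,0,0],[0.2,0,0,-105,0,0,0],[0.2,0,0,-140,0,0,0],[0.2,0,0,-140,0,0,0]]]'

```text
t: 17.65
eef_pos: [0.5235, -0.2286, 0.175]
tool_rot: [0.002, 1.0, 0.006, 0.006]
contact_force: [0.4, -0.3, -0.7]
gripper_width: 0.599
grasp_force: 0.0
```

```bash
python3 - <<'E'
from h import *
from station import bot
c=bot.read_camera("side"); g=c["image"].astype(int); r=np.load("side3.npz")["image"].astype(int)
# compare scraper region with the first standing picture
d=np.abs(g-r).sum(2)[180:205,303:338]; print("mean diff",d.mean(),"frac>90",(d>90).mean())
o=bot.get_obs();print(o["eef_pos"],o["contact_force"].round(1),o["gripper_width"],o["t"])
E
```

```text
mean diff 25.501714285714286 frac>90 0.06971428571428571
[ 0.52203133 -0.22800032  0.17182841] [-0.4  0.3 -1.4] 0.5986103360373118 17.7
```

```bash
python3 -c "
from station import bot
print(bot.hand_in())"
```

```text
the job is handed in; nothing more can be done
None
```

I handed the job in at 17.7 s of the 58 s: all three offcuts are in the tray, and the scraper stands upright and released on the bench. I did not move the block plane or the wax tin, and the last viewed picture shows nothing disturbed. The final standing of the scraper I checked only by comparing images, since I had used all 10 picture views.

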